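Answer the door phone and open the gate

ROBOT

A 6-joint arm with a two-finger parallel gripper is mounted at the origin on the work surface. World frame = base frame: x ahead of the robot, y to its left, z up, the work surface at z = 0. Lengths are in m, angles in degrees, forces in N, time in s.
With the tool pointing down it reaches from about 0.35 to 0.875 m from the base axis. Payload 4.2 kg.
Tool frame: the origin (TCP) lies at the very end of the fingers, on their centre line; the grasp point (between the pads) lies 19 mm behind it; z points along the fingers, y is the line along which they close (so a half turn about z gives the same grasp; the last joint's range is limited). The gripper opens to 87 mm and grips with 3 to 60 N. Pads are 19 mm wide; open, the fingers measure 117 mm over their backs; the gripper's body (75 mm by 190 mm) begins 51 mm behind the grasp point.
Start: joints at [-58.235, 22.042, 0.453, 0, -68.411, -14.817], TCP at [0.182, -0.598, 0.223] pointing down, gripper open.
Joint ranges: [-179.83, 179.83], [-69.29, 118.12], [-61.27, 80.66], [-181.25, 117.63], [-171.15, -9.14], [-177.46, 177.46]. Speed limits (degrees/s): [159.86, 159.86, 180, 180, 180, 180].

INTERFACE

Orientations are given as a 3x3 rotation matrix whose columns are the frame's x, y, z axes.
In Python, from station import r gives the robot as it stands.
- The arm moves only by the tool jog_arm, never from a script. Its argument "plan" is text: rows parted by semicolons, each of 7 numbers parted by spaces: the shift along the tool's x, y, z normalised to -1 to 1, where 1 is 0.025 m, then the turn, a rotation vector about the tool's x, y, z normalised to -1 to 1, where 1 is 8 degrees, then the closure, from -1 (fully open) to 1 (shut). A call has exactly 10 rows; each row shifts and turns the commanded pose from where the row before left it, along the tool's axes as they then stand; what a row does not reach is not made up. A row lasts 1/10 s, in which the tool goes at most 50 mm and 8.59 degrees, less where a joint would pass 70% of its speed; a pose out of reach is approached as far as the arm can. A call with a number of a shift or a turn outside -1 to 1 is refused whole. A call with a gripper value outside its range is refused whole. The fingers move at their own pace and stop on an object; the grip force is fixed at half the most. Time passes only in rows, so rows that do not move let the fingers close, or fill a call up. It gives the time, the measured TCP pose, the force, the opening and the grip force at its end, in the units of the state.
- r.sense(): the state, without advancing time (a new reading comes with each control period).
- r.capture(name): name is "scene" or "top" or "wrist"; returns (picture, depth): 384x512x3 uint8, red, green, blue; 384x512 float32, m along the optical axis (not along the pixel's ray), 0 where there is no reading.
- r.get_calibration(name): a dict with "mtx" (3x3 intrinsics, pixels), "extrinsics" (4x4, takes a point from camera to world coordinates). Camera axes: x right, y up, looking along -z (the intrinsics and any distortion apply to the point x, -y, -z); pixel columns grow to the right and rows downward; lengths in m; the calibration is good to about 2 mm. A picture is of the moment at which its call begins: read the wrist's pose just before it. get_calibration takes no time and is no camera call; for the wrist camera it gives the pose at the moment of the call.
- r.finish_job(): hands the job in; it is judged then, once.
The state is a dict: "time_s": time; "joints": joint angles; "joint_velocities": joint speeds; "effort": joint torques, N m; "tcp_pos": TCP position; "ee_rot": TCP orientation; "wrist_force": force on the tool from outside, world axes, zero at the start; "moment": the same for the moment, N m; "gripper_width": opening from 0.0 (shut) to 1.0 (fully open); "gripper_force": force on a finger pad.
Only numpy, scipy, OpenCV 4.12 (cv2) and the standard library are available. Lean on these libraries where they do the work, as an engineer would, in place of code of your own. Each camera call takes 0.05 s, during which the arm holds its last target. There are 200 camera calls.

TASK

A delivery van is waiting at the driveway gate: on the white door phone lightly press the round camera key to see who it is, then the long talk bar to answer, then the large button of the blue gate remote to open the gate, and last the talk bar again to hang up. Let each key spring back up before the next, press no other key on the phone or the remote, and press with the fingers only, no harder than a key needs. Do not pick up or shift the remote, and leave everything else on the console where it is.

Things in the scene. Friction and masses are not known exactly. Their poses are not given: they have to be found in the camera images.
- door_phone: white desk door phone, a fixed wedge 170 mm deep (x) by 250 mm wide (y), 20 mm high at its front (-x), 56 mm at its back; its top slopes at 12 degrees. Origin at the centre of its underside. Screen on the upper slope; along the low front edge a row of three black keys, 85 mm apart: round camera key at +y (left), long talk bar, square latch key at -y. Keys move square to the slope
- camera_key_top (a point): centre of the top face of the round camera key (28 mm diameter, stands 8.5 mm out of the slope); its z axis points out of the slope, x up the slope, y along the row to the left; moves with the key
- camera_key (a joint): camera key: spring push key, joint value in m, 0 = up, 0.006 = fully down on a rubber stop; it registers from 0.0025 (about 4 N; starts to move at 1.5 N, 7.5 N fully down) and springs back by itself
- talk_bar_top (a point): centre of the top face of the long talk bar (68 mm along y, 26 mm along x, stands 8.5 mm out of the slope); axes as for the camera key
- talk_bar (a joint): talk bar: spring push key, joint value in m, 0 = up, 0.006 = fully down on a rubber stop; it registers from 0.0025 (about 4 N; starts to move at 1.5 N, 7.5 N fully down) and springs back by itself
- latch_key_top (a point): centre of the top face of the square door-latch key (26 x 26 mm, stands 8.5 mm out), not to be pressed
- latch_key (a joint): door-latch key, not to be pressed: spring push key, joint value in m, 0 = up, 0.006 = fully down on a rubber stop; it registers from 0.0025 (about 4 N; starts to move at 1.5 N, 7.5 N fully down) and springs back by itself
- volume_up (a joint): upper small square key (16 x 16 mm, stands 8.5 mm out) right of the screen, not to be pressed; value as for the camera key
- volume_down (a joint): lower small square key (16 x 16 mm, stands 8.5 mm out) right of the screen, 34 mm below the upper one and 65 mm farther up the slope than the door-latch key, not to be pressed; value as for the camera key
- gate_remote: blue plastic gate remote lying loose and face up on the console, 84 mm (x) by 44 mm (y) by 16 mm high, 50 to 80 g, rubber underside, buttons on top, a key-ring lug at its -x end; it may point any way; origin at the centre of its underside, z up
- gate_button_top (a point): centre of the top face of the remote's large round button (24 mm diameter, top 23 mm above the console), 18 mm from the remote's origin towards +x; z axis up; moves with the button
- gate_button (a joint): large button of the remote: spring push button, joint value in m, 0 = up, 0.005 = fully down on a rubber stop; it registers from 0.002 (about 4 N; starts to move at 1.5 N, 7.5 N fully down) and springs back by itself
- side_button_top (a point): centre of the top face of the remote's small round button (12 mm diameter, same height), 24 mm from the remote's origin towards -x, not to be pressed
- side_button (a joint): small button of the remote, not to be pressed; value as for the large one
- torch: aluminium torch with a ribbed rubber grip, 130 mm long, 38 mm thick, lying along its x; origin at the centre of its underside; leave alone
- doorstop: wooden doorstop wedge, 110 mm (x) by 38 mm, 30 mm high at its +x end; origin at the centre of its underside; leave alone
- polish_tin: round flat steel shoe-polish tin, 83 mm diameter, 24 mm high; origin at the centre of its underside; leave alone
- key_bowl: low glass bowl with keys in it, 156 mm diameter, 48 mm high, behind the phone; origin at the centre of its underside; leave alone
- gel_dispenser: steel push dispenser for hand gel, 70 mm diameter, 152 mm high, on the left side of the console; origin at the centre of its underside; leave alone
- parcel: cardboard parcel 130 x 90 x 50 mm on the right side of the console; origin at the centre of its underside; leave alone

How it is judged:
By the outcome, as a careful person would: the job done as asked, in the order asked, and still so for the second after the job is handed in, with the robot touching nothing.
It also fails if it takes over 48 s, if anything falls off the work surface, if the arm or the gripper's body presses on something with over 40 N, if the wrist force passes 120 N, or if a joint passes its speed limit or range.

## Working session

There is one attempt and no reset: what is moved stays moved. The work goes in short steps, Python scripts to look and compute and a tool call to move; the robot and the scene stay as the last step left them, time stands still between calls to the robot, and variables do not carry over. Pictures are saved under pics/ and viewed, at most 10 in all, crops included, and the job is handed in when it is done.

Besides the shell and the picture viewer there is one more tool, called by a JSON object that holds its "fn" and its "kwargs", one argument or row to a line. jog_arm: Moves the arm, as the interface text tells. Scaled input: -1 to 1 covers 0.025 m each way for a shift and 8 degrees each way for a turn. Its arguments: {"type":"object","properties":{"plan":{"type":"string"}},"required":["plan"]}

```bash
mkdir -p pics; python3 - <<'E'
from station import r
import cv2,numpy as np
s=r.sense();print(s['time_s'],s['tcp_pos'],s['ee_rot'],s['wrist_force'])
for n in("top","scene"):
    p,d=r.capture(n);c=r.get_calibration(n)
    np.savez(f"pics/{n}.npz",p=p,d=d,m=c["mtx"],e=c["extrinsics"])
    cv2.imwrite(f"pics/{n}.png",p[:,:,::-1]);print(n,c)
E
```

```text
0.0 [ 0.18203036 -0.59726499  0.22145589] [[-9.56605357e-01 -2.91385645e-01 -7.72946055e-04]
 [-2.91386639e-01  9.56603109e-01  2.07819190e-03]
 [ 1.33847313e-04  2.21323566e-03 -9.99997542e-01]] [-1.28104035 -0.07571149  0.37241189]
top {'mtx': array([[443.97618172,   0.        , 249.5448055 ],
       [  0.        , 443.97618172, 193.62584441],
       [  0.        ,   0.        ,   1.        ]]), 'extrinsics': array([[-6.24026478e-03,  9.89287442e-01, -1.45847236e-01,
         3.21463113e-01],
       [-9.99980314e-01, -6.26935783e-03,  2.60169206e-04,
         2.39505981e-02],
       [-6.56986381e-04,  1.45845988e-01,  9.89307089e-01,
         1.79605463e+00],
       [ 0.00000000e+00,  0.00000000e+00,  0.00000000e+00,
         1.00000000e+00]])}
scene {'mtx': array([[372.29918961,   0.        , 256.05280025],
       [  0.        , 372.29918961, 191.11119395],
       [  0.        ,   0.        ,   1.        ]]), 'extrinsics': array([[ 0.36070448, -0.6152179 ,  0.70099872,  1.51793958],
       [ 0.93267088,  0.24127905, -0.26815937, -0.33011302],
       [-0.00415986,  0.75052738,  0.66082626,  0.93451147],
       [ 0.        ,  0.        ,  0.        ,  1.        ]])}
```

View pics/top.png

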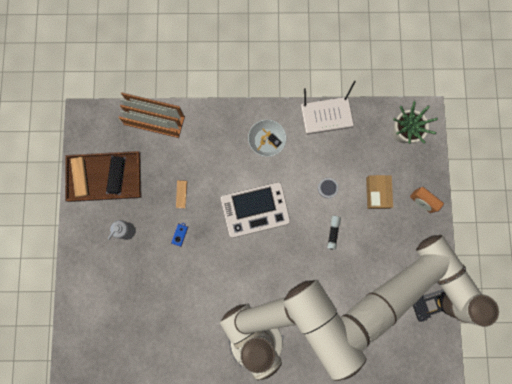

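View pics/scene.png

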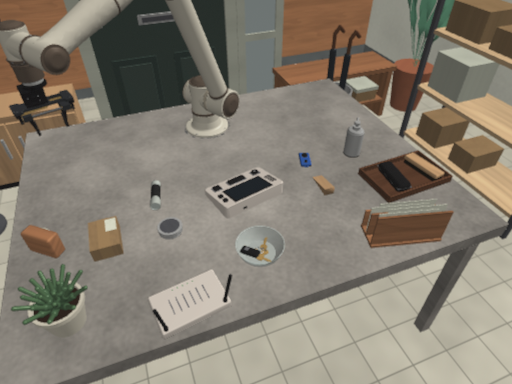

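The top view shows the phone at about (254,210), with its keys along the lower edge near (238,228), (260,222) and (279,217). The blue remote is at (180,235), and both are clear of obstacles. Next I'll get coarse positions.

```bash
cat >h.py <<'E'
import numpy as np,cv2
def ray(uv,m,e,z):
    uv=np.atleast_2d(uv).astype(float)
    d=np.c_[(uv[:,0]-m[0,2])/m[0,0],-(uv[:,1]-m[1,2])/m[1,1],-np.ones(len(uv))]@e[:3,:3].T
    o=e[:3,3];return o+d*((z-o[2])/d[:,2])[:,None]
E
python3 - <<'E'
from h import *
from station import r
f=np.load("pics/top.npz");m,e,p=f['m'],f['e'],f['p']
print(ray([[238,228],[260,222],[279,217],[254,210]],m,e,.03).round(3))
h=cv2.cvtColor(p,cv2.COLOR_RGB2HSV);b=cv2.inRange(h,(105,150,60),(130,255,255))
v,u=np.nonzero(b);print(len(u),ray([[u.mean(),v.mean()]],m,e,.016).round(3),cv2.minAreaRect(np.c_[u,v].astype(np.float32)))
c=r.get_calibration("wrist");s=r.sense();R=np.array(s['ee_rot']);E=c['extrinsics']
print(c['mtx'],(R.T@(E[:3,3]-s['tcp_pos'])).round(4),(R.T@E[:3,:3]).round(3))
cv2.imwrite("pics/topc.png",cv2.resize(p[170:260,160:310,::-1],None,fx=5,fy=5,interpolation=cv2.INTER_CUBIC))
E
```

```text
[[ 0.444  0.07   0.03 ]
 [ 0.467 -0.017  0.03 ]
 [ 0.487 -0.093  0.03 ]
 [ 0.516  0.006  0.03 ]]
150 [[0.422 0.305 0.016]] ((179.20361328125, 234.77061462402344), (9.692435264587402, 19.815643310546875), 21.037511825561523)
[[320.1080665    0.         254.92364491]
 [  0.         320.1080665  187.70197881]
 [  0.           0.           1.        ]] [ 0.0812 -0.0004 -0.162 ] [[-0.     0.955  0.295]
 [ 1.     0.001 -0.   ]
 [-0.001  0.295 -0.955]]
```

View pics/topc.png

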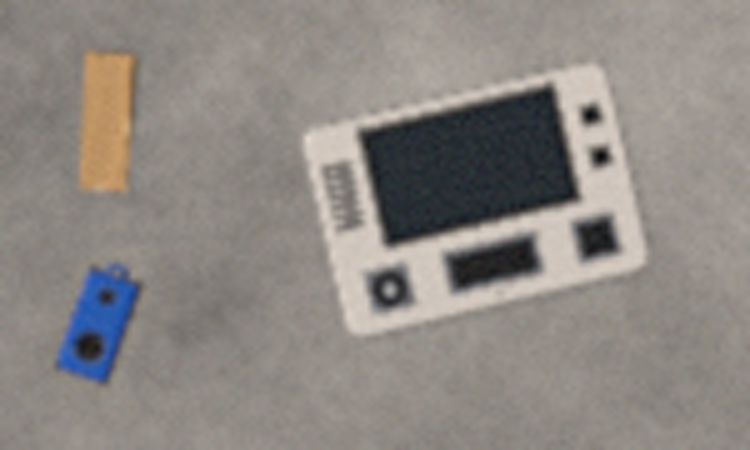

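The crop shows the phone yawed about 15°. The round key has the white ring at the left, the talk bar is in the middle and the latch key is at the right. The remote's large button is its near end. I'll move to a wrist view with the fingers shut.

{"fn": "jog_arm", "kwargs": {
  "plan": "-1 .7 -.04 0 0 0 1;-1 .7 -.04 0 0 0 1;-1 .7 -.04 0 0 0 1;-1 .7 -.04 0 0 0 1;-1 .7 -.04 0 0 0 1;-1 .7 -.04 0 0 0 1;-1 .7 -.04 0 0 0 1;-1 .7 -.04 0 0 0 1;-1 .7 -.04 0 0 0 1;-1 .7 -.04 0 0 0 1"
}}

```text
time_s: 1.1
tcp_pos: [0.3707, -0.3563, 0.2322]
ee_rot: [[-0.957, -0.291, -0.001], [-0.291, 0.957, 0.001], [0.0, 0.001, -1.0]]
wrist_force: [0.4, 0.6, 0.9]
gripper_width: 0.172
gripper_force: 0.0
```

{"fn": "jog_arm", "kwargs": {
  "plan": "-.5 .8 -.04 0 0 0 1;-.5 .8 -.04 0 0 0 1;-.5 .8 -.04 0 0 0 1;-.5 .8 -.04 0 0 0 1;-.5 .8 -.04 0 0 0 1;-.5 .8 -.04 0 0 0 1;-.5 .8 -.04 0 0 0 1;-.5 .8 -.04 0 0 0 1;-.5 .8 -.04 0 0 0 1;-.5 .8 -.04 0 0 0 1"
}}

```text
time_s: 2.1
tcp_pos: [0.4314, -0.1288, 0.2423]
ee_rot: [[-0.957, -0.291, -0.001], [-0.291, 0.957, 0.0], [0.001, 0.0, -1.0]]
wrist_force: [0.2, -0.1, 0.2]
gripper_width: 0.003
gripper_force: 0.0
```

{"fn": "jog_arm", "kwargs": {
  "plan": "-.4 .9 -.04 0 0 0 1;-.4 .9 -.04 0 0 0 1;-.4 .9 -.04 0 0 0 1;-.4 .9 -.04 0 0 0 1;-.4 .9 -.04 0 0 0 1;-.4 .9 -.04 0 0 0 1;-.4 .9 -.04 0 0 0 1;-.4 .9 -.04 0 0 0 1;0 0 0 0 0 0 1;0 0 0 0 0 0 1"
}}

```text
time_s: 3.1
tcp_pos: [0.4553, 0.0658, 0.2501]
ee_rot: [[-0.956, -0.292, -0.001], [-0.292, 0.956, -0.0], [0.001, -0.0, -1.0]]
wrist_force: [-0.2, 0.6, 0.2]
gripper_width: 0.004
gripper_force: 0.0
```

```bash
python3 - <<'E'
from h import *
from station import r
s=r.sense();print(s['time_s'],s['tcp_pos'],s['wrist_force'],s['gripper_width'])
c=r.get_calibration("wrist")
p,d=r.capture("wrist")
np.savez("pics/w.npz",p=p,d=d,m=c["mtx"],e=c["extrinsics"]);cv2.imwrite("pics/w.png",p[:,:,::-1])
E
```

```text
3.1 [0.45527494 0.06583926 0.250127  ] [-0.16822251  0.57598865  0.24922645] 0.0043851075298015855
```

View pics/w.png

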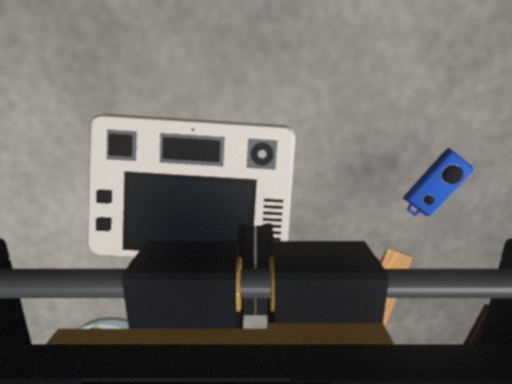

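The wrist view shows the latch key at (121,145), the talk bar at (191,150) and the camera key at (262,153). The remote's big button is at (452,174) and its small one at (429,200). I'll locate these precisely.

```bash
cat > loc.py <<'E'
from h import *
def run(fn,boxes,plane=None):
    f=np.load(fn);p,d,m,e=f['p'],f['d'],f['m'],f['e'];g=p.max(2)
    V,U=np.mgrid[:384,:512]
    X=np.stack([(U-m[0,2])/m[0,0]*d,-(V-m[1,2])/m[1,1]*d,-d],-1)@e[:3,:3].T+e[:3,3]
    for n,(u0,v0,u1,v1,t) in boxes.items():
        b=(g[v0:v1,u0:u1]<t).astype(np.uint8)
        k,l,st,ce=cv2.connectedComponentsWithStats(b)
        i=1+np.argmax(st[1:,4]);c,_=cv2.findContours((l==i).astype(np.uint8),0,2)
        c=max(c,key=cv2.contourArea);rc=cv2.minAreaRect(c);uv=np.array(rc[0])+[u0,v0]
        cm=np.zeros_like(b);cv2.drawContours(cm,[c],-1,1,-1);cm=cv2.erode(cm,np.ones((3,3)))
        z=np.median(X[v0:v1,u0:u1][cm>0][:,2])
        print(n,uv.round(1),np.round(rc[1],1),'z',z.round(4),'pos',ray(uv,m,e,z)[0].round(4))
    return p,X,m,e
E
python3 - <<'E'
from loc import *
p,X,m,e=run("pics/w.npz",dict(latch=(110,133,133,157,45),talk=(163,136,222,164,45),cam=(249,140,276,167,45),gate=(440,160,466,188,50),side=(422,193,437,207,50)))
print('table',np.median(X[20:80,100:400,2]))
w=cv2.inRange(p,(150,150,140),(255,255,255));w=cv2.erode(w,np.ones((5,5)));w[:105]=0;w[260:]=0;w[:,300:]=0
Q=X[w>0];Q=Q[Q[:,2]>0.005];A=np.c_[Q[:,:2],np.ones(len(Q))];k=np.linalg.lstsq(A,Q[:,2],rcond=None)[0]
res=Q[:,2]-A@k;print(len(Q),res.std());n=np.array([-k[0],-k[1],1]);n/=np.linalg.norm(n);print('plane',k,n,np.degrees(np.arccos(n[2])),np.degrees(np.arctan2(-n[1],-n[0])))
c,_=cv2.findContours(cv2.inRange(p,(130,130,120),(255,255,255))[105:262,85:300],0,2);c=max(c,key=cv2.contourArea);print(cv2.boxPoints(cv2.minAreaRect(c))+[85,105])
q=p[110:220,80:480,::-1].copy();cv2.imwrite("pics/wc.png",cv2.resize(q,None,fx=2,fy=2,interpolation=2))
for b in((163,136,222,164),(249,140,276,167),(440,160,466,188)):
    print(p[(b[1]+b[3])//2,b[0]:b[2]].max(1))
E
```

```text
latch [111.8 139.5] [7.  9.3] z 0.0351 pos [ 0.4811 -0.1028  0.0351]
talk [185.2 149. ] [42.7 18.7] z 0.036 pos [ 0.4668 -0.0174  0.036 ]Traceback (most recent call last):
  File "<stdin>", line 2, in <module>
  File "loc.py", line 9, in run
    i=1+np.argmax(st[1:,4]);c,_=cv2.findContours((l==i).astype(np.uint8),0,2)
        ~~~~~~~~~^^^^^^^^^^
    return _wrapfunc(a, 'argmax', axis=axis, out=out, **kwds)
    return bound(*args, **kwds)
ValueError: attempt to get argmax of an empty sequence
```

```bash
python3 - <<'E'
from loc import *
f=np.load("pics/w.npz");p=f['p'];g=p.max(2)
for b in((105,133,138,157),(155,136,228,164),(242,140,282,167),(436,160,468,188),(422,193,437,207)):
    print(g[(b[1]+b[3])//2,b[0]:b[2]].tolist())
q=np.hstack([p[125:175,100:290]]);cv2.imwrite("pics/wc.png",cv2.resize(q[:,:,::-1],None,fx=4,fy=4,interpolation=2))
E
```

```text
[207, 174, 130, 85, 55, 43, 47, 48, 46, 44, 48, 47, 49, 45, 46, 52, 46, 48, 49, 42, 50, 44, 49, 44, 51, 48, 58, 86, 109, 114, 120, 164, 197]
[214, 213, 210, 207, 178, 137, 106, 78, 51, 44, 46, 39, 43, 48, 48, 40, 45, 44, 42, 46, 47, 43, 41, 40, 46, 46, 43, 45, 44, 43, 45, 41, 40, 47, 46, 47, 46, 41, 40, 43, 45, 47, 45, 43, 43, 47, 46, 46, 45, 46, 43, 45, 44, 48, 46, 46, 43, 44, 51, 43, 46, 42, 48, 50, 67, 90, 112, 117, 142, 183, 211, 219, 217]
[217, 218, 221, 210, 192, 154, 125, 115, 93, 61, 55, 52, 51, 55, 63, 95, 142, 173, 177, 175, 179, 175, 172, 159, 110, 74, 55, 52, 58, 56, 64, 94, 114, 133, 170, 205, 218, 220, 219, 221]
[182, 185, 188, 176, 156, 106, 65, 34, 26, 32, 45, 41, 45, 40, 47, 40, 45, 42, 45, 45, 47, 52, 51, 52, 46, 61, 105, 162, 195, 205, 202, 198]
[130, 95, 53, 36, 33, 39, 43, 43, 50, 52, 59, 83, 136, 172, 190]
```

View pics/wc.png

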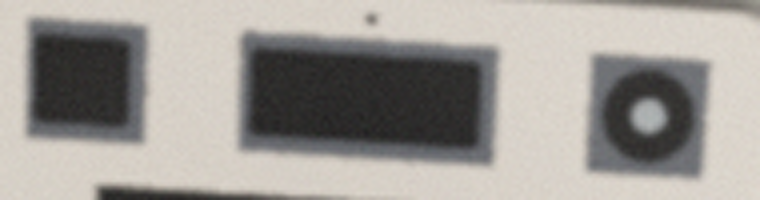

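The enlarged crop shows dark key tops on grey bezels, so I'll threshold at about 80.

```bash
python3 - <<'E'
from loc import *
p,X,m,e=run("pics/w.npz",dict(latch=(105,128,138,162,80),talk=(158,132,226,168,80),cam=(245,137,280,170,80),gate=(436,160,468,188,85),side=(421,192,438,208,85)))
print('table',np.median(X[20:80,100:400,2]))
w=cv2.inRange(p,(150,150,140),(255,255,255));w=cv2.erode(w,np.ones((5,5)));w[:105]=0;w[220:]=0;w[:,300:]=0
Q=X[w>0];Q=Q[Q[:,2]>0.005];A=np.c_[Q[:,:2],np.ones(len(Q))];k=np.linalg.lstsq(A,Q[:,2],rcond=None)[0]
res=Q[:,2]-A@k;print(len(Q),res.std());n=np.array([-k[0],-k[1],1]);n/=np.linalg.norm(n);print('plane',k,n,np.degrees(np.arccos(n[2])),np.degrees(np.arctan2(-n[1],-n[0])))
b=cv2.inRange(p,(0,0,60),(90,110,255));b&=((p[:,:,2].astype(int)-p[:,:,0])>50).astype(np.uint8)*255;b[:,:380]=0;b[230:]=0
v,u=np.nonzero(b);print(ray(cv2.boxPoints(cv2.minAreaRect(np.c_[u,v].astype(np.float32))),m,e,.016).round(4))
E
```

```text
latch [119.5 145. ] [22. 23.] z 0.035 pos [ 0.485 -0.093  0.035]
talk [190.8 149.1] [57.6 22.1] z 0.0354 pos [ 0.4651 -0.0111  0.0354]
cam [261.5 154. ] [22. 21.] z 0.0356 pos [0.4461 0.071  0.0356]
gate [451.5 173.5] [19. 17.] z 0.0227 pos [0.4025 0.3077 0.0227]
side [428.1 199.3] [9.4 7.6] z 0.0228 pos [0.4422 0.2947 0.0228]
table -0.00019576598930862166
7488 0.03326957423568985
plane [-0.03585575  0.00787681  0.04985385] [ 0.03583162 -0.00787151  0.99932684] 2.1024268766772938 167.61004531084106
[[0.4589 0.2665 0.016 ]
 [0.3727 0.2955 0.016 ]
 [0.3882 0.336  0.016 ]
 [0.4771 0.3087 0.016 ]]
```

```bash
cat > go.py <<'E'
from h import *
from station import r
from scipy.spatial.transform import Rotation as Ro
yaw=np.radians(13.35)
RP=(Ro.from_euler('z',yaw)*Ro.from_euler('y',-12,degrees=True)).as_matrix()@np.diag([-1,1,-1.])
RD=Ro.from_euler('z',yaw).as_matrix()@np.diag([-1,1,-1.])
K=dict(cam=[.446,.071,.0355],talk=[.4653,-.0112,.0355],gate=[.4025,.3077,.023])
def to(k,hover):
    s=r.sense();R=np.array(s['ee_rot']);T=RD if k=='gate' else RP
    t=np.array(K[k])-T[:,2]*hover
    print(s['time_s'],'turn units',(np.degrees(Ro.from_matrix(R.T@T).as_rotvec())/8).round(3),'shift units',(T.T@(t-s['tcp_pos'])/.025).round(3),'F',np.round(s['wrist_force'],2), 'Fz tool',(T[:,2]@s['wrist_force']).round(2))
E
python3 -c "
from go import *
to('cam',.012)"
```

```text
3.15 turn units [ 0.047 -1.507  0.449] shift units [2.087 0.305 7.857] F [0.2  0.09 0.56] Fz tool -0.5
```

{"fn": "jog_arm", "kwargs": {
  "plan": "0 0 0 .024 -.754 .225 1;0 0 0 .023 -.753 .224 1;.3 .04 1 0 0 0 1;.3 .04 1 0 0 0 1;.3 .04 1 0 0 0 1;.3 .04 1 0 0 0 1;.3 .04 1 0 0 0 1;.3 .04 1 0 0 0 1;.29 .065 1 0 0 0 1;0 0 .4 0 0 0 1"
}}

```text
time_s: 4.15
tcp_pos: [0.4396, 0.0682, 0.0564]
ee_rot: [[-0.953, -0.229, 0.199], [-0.225, 0.973, 0.045], [-0.204, -0.002, -0.979]]
wrist_force: [0.4, 0.1, 0.5]
gripper_width: 0.006
gripper_force: 0.0
```

```bash
python3 - <<'E'
from go import *
to('cam',.012);to('cam',0)
p,d=r.capture("wrist");cv2.imwrite("pics/w2.png",p[:,:,::-1]);to('cam',0)
E
```

```text
4.15 turn units [-0.013 -0.029 -0.01 ] shift units [-0.095  0.051  0.396] F [0.37 0.1  0.49] Fz tool -0.4
4.15 turn units [-0.013 -0.029 -0.01 ] shift units [-0.095  0.051  0.876] F [0.37 0.1  0.49] Fz tool -0.4
4.2 turn units [-0.016 -0.035 -0.008] shift units [-0.086  0.052  0.854] F [-0.07  0.41 -1.29] Fz tool 1.27
```

View pics/w2.png

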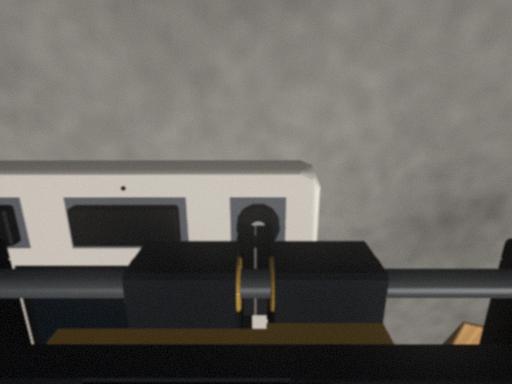

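{"fn": "jog_arm", "kwargs": {
  "plan": "-.09 .05 .3 0 0 0 1;0 0 .3 0 0 0 1;0 0 .12 0 0 0 1;0 0 .06 0 0 0 1;0 0 .04 0 0 0 1;0 0 .04 0 0 0 1;0 0 .04 0 0 0 1;0 0 0 0 0 0 1;0 0 0 0 0 0 1;0 0 0 0 0 0 1"
}}

```text
time_s: 5.2
tcp_pos: [0.4483, 0.0731, 0.0373]
ee_rot: [[-0.951, -0.231, 0.203], [-0.226, 0.973, 0.048], [-0.209, 0.0, -0.978]]
wrist_force: [-0.4, -0.1, -0.2]
gripper_width: 0.004
gripper_force: 0.0
```

```bash
python3 -c "
from go import *
to('cam',0)"
```

```text
5.2 turn units [ 0.001  0.009 -0.001] shift units [ 0.12  -0.061  0.047] F [-0.39 -0.09 -0.17] Fz tool 0.08
```

{"fn": "jog_arm", "kwargs": {
  "plan": ".12 -.06 0 0 0 0 1;0 0 .04 0 0 0 1;0 0 .04 0 0 0 1;0 0 .02 0 0 0 1;0 0 .02 0 0 0 1;0 0 0 0 0 0 1;0 0 0 0 0 0 1;0 0 0 0 0 0 1;0 0 0 0 0 0 1;0 0 0 0 0 0 1"
}}

```text
time_s: 6.2
tcp_pos: [0.446, 0.0707, 0.0335]
ee_rot: [[-0.952, -0.231, 0.203], [-0.226, 0.973, 0.048], [-0.208, -0.0, -0.978]]
wrist_force: [-3.2, -2.5, 3.1]
gripper_width: 0.005
gripper_force: 2.0
```

```bash
python3 -c "
from go import *
to('cam',0)"
```

```text
6.2 turn units [-0.003  0.001 -0.002] shift units [-0.019  0.01  -0.078] F [-3.21 -2.51  3.08] Fz tool -3.78
```

{"fn": "jog_arm", "kwargs": {
  "plan": "0 0 .03 0 0 0 1;0 0 .03 0 0 0 1;0 0 0 0 0 0 1;0 0 0 0 0 0 1;0 0 0 0 0 0 1;0 0 0 0 0 0 1;0 0 0 0 0 0 1;0 0 0 0 0 0 1;0 0 0 0 0 0 1;0 0 0 0 0 0 1"
}}

```text
time_s: 7.2
tcp_pos: [0.4464, 0.0709, 0.0321]
ee_rot: [[-0.952, -0.231, 0.203], [-0.226, 0.973, 0.048], [-0.208, -0.0, -0.978]]
wrist_force: [-3.6, -4.2, 4.5]
gripper_width: 0.006
gripper_force: 2.7
```

```bash
python3 - <<'E'
from go import *
to('cam',0)
for i in range(4): r.capture("wrist");to('cam',0)
E
```

```text
7.2 turn units [-0.002  0.003 -0.002] shift units [-0.014  0.007 -0.138] F [-3.59 -4.19  4.48] Fz tool -5.31
7.25 turn units [-0.002  0.004 -0.002] shift units [-0.012  0.006 -0.137] F [-4.03 -3.51  4.69] Fz tool -5.58
7.3 turn units [-0.002  0.004 -0.002] shift units [-0.013  0.006 -0.137] F [-3.46 -3.46  4.37] Fz tool -5.14
7.35 turn units [-0.002  0.004 -0.002] shift units [-0.012  0.007 -0.137] F [-3.34 -3.31  5.23] Fz tool -5.95
7.4 turn units [-0.002  0.004 -0.002] shift units [-0.012  0.007 -0.137] F [-3.35 -3.46  3.32] Fz tool -4.09
```

{"fn": "jog_arm", "kwargs": {
  "plan": "0 0 -.1 0 0 0 1;0 0 -.3 0 0 0 1;0 0 -.4 0 0 0 1;0 0 0 0 0 0 1;0 -.5 0 0 0 0 1;0 -.8 0 0 0 0 1;0 -.8 0 0 0 0 1;0 -.8 0 0 0 0 1;0 -.5 0 0 0 0 1;0 0 0 0 0 0 1"
}}

```text
time_s: 8.4
tcp_pos: [0.4639, -0.0129, 0.0518]
ee_rot: [[-0.951, -0.229, 0.206], [-0.224, 0.973, 0.049], [-0.212, 0.0, -0.977]]
wrist_force: [-0.3, 0.1, 0.3]
gripper_width: 0.005
gripper_force: 0.0
```

```bash
python3 -c "
from go import *
to('talk',0)"
```

```text
8.4 turn units [-0.001  0.028 -0.014] shift units [0.069 0.054 0.654] F [-0.28  0.08  0.32] Fz tool -0.37
```

{"fn": "jog_arm", "kwargs": {
  "plan": ".05 .04 .25 0 0 0 1;0 0 .2 0 0 0 1;0 0 .08 0 0 0 1;0 0 .04 0 0 0 1;0 0 .03 0 0 0 1;0 0 0 0 0 0 1;0 0 0 0 0 0 1;0 0 0 0 0 0 1;0 0 0 0 0 0 1;0 0 0 0 0 0 1"
}}

```text
time_s: 9.4
tcp_pos: [0.4638, -0.0111, 0.0369]
ee_rot: [[-0.952, -0.231, 0.204], [-0.226, 0.973, 0.048], [-0.209, 0.0, -0.978]]
wrist_force: [-0.2, -0.3, -0.1]
gripper_width: 0.01
gripper_force: 0.0
```

```bash
python3 -c "
from go import *
to('talk',0)"
```

```text
9.4 turn units [ 0.     0.009 -0.001] shift units [-0.043 -0.016  0.066] F [-0.24 -0.3  -0.1 ] Fz tool 0.03
```

{"fn": "jog_arm", "kwargs": {
  "plan": "-.04 -.02 .04 0 0 0 1;0 0 .04 0 0 0 1;0 0 .04 0 0 0 1;0 0 .03 0 0 0 1;0 0 .03 0 0 0 1;0 0 .02 0 0 0 1;0 0 0 0 0 0 1;0 0 0 0 0 0 1;0 0 0 0 0 0 1;0 0 0 0 0 0 1"
}}

```text
time_s: 10.4
tcp_pos: [0.466, -0.0112, 0.0323]
ee_rot: [[-0.951, -0.231, 0.204], [-0.226, 0.973, 0.048], [-0.209, 0.0, -0.978]]
wrist_force: [-1.9, -0.7, 4.3]
gripper_width: 0.004
gripper_force: 2.6
```

```bash
python3 - <<'E'
from go import *
to('talk',0)
for i in range(3): r.capture("wrist");to('talk',0)
E
```

```text
10.4 turn units [-0.     0.01  -0.001] shift units [ 0.     0.005 -0.132] F [-1.86 -0.66  4.28] Fz tool -4.59
10.45 turn units [ 0.     0.01  -0.001] shift units [ 0.002  0.004 -0.132] F [-1.29 -0.96  5.87] Fz tool -6.05
10.5 turn units [ 0.     0.01  -0.001] shift units [-0.     0.004 -0.132] F [-0.06 -1.5   4.56] Fz tool -4.54
10.55 turn units [-0.     0.01  -0.001] shift units [ 0.     0.004 -0.132] F [-1.37 -1.21  5.07] Fz tool -5.29
```

{"fn": "jog_arm", "kwargs": {
  "plan": "0 0 -.1 0 0 0 1;0 0 -.4 0 0 0 1;0 0 -.8 0 0 0 1;0 0 -.8 0 0 0 1;0 0 -.4 0 0 0 1;0 0 0 0 .75 0 1;0 0 0 0 .75 0 1;0 .9 0 0 0 0 1;0 1 0 0 0 0 1;0 1 0 0 0 0 1"
}}

```text
time_s: 11.55
tcp_pos: [0.436, 0.0571, 0.0927]
ee_rot: [[-0.973, -0.23, -0.0], [-0.23, 0.973, 0.0], [-0.0, 0.0, -1.0]]
wrist_force: [0.8, -0.3, -1.0]
gripper_width: 0.007
gripper_force: 0.0
```

```bash
python3 -c "
from go import *
to('gate',.03)"
```

```text
11.55 turn units [ 0.001  0.    -0.009] shift units [-1.009 10.063  1.589] F [ 0.81 -0.28 -0.96] Fz tool 0.96
```

{"fn": "jog_arm", "kwargs": {
  "plan": "-.1 1 0 0 0 0 1;-.1 1 0 0 0 0 1;-.1 1 0 0 0 0 1;-.1 1 .2 0 0 0 1;-.1 1 .2 0 0 0 1;-.1 1 .2 0 0 0 1;-.1 1 .2 0 0 0 1;-.1 1 .2 0 0 0 1;-.1 1 .2 0 0 0 1;-.1 .7 .2 0 0 0 1"
}}

```text
time_s: 12.55
tcp_pos: [0.4044, 0.2996, 0.0577]
ee_rot: [[-0.973, -0.232, 0.001], [-0.232, 0.973, 0.0], [-0.001, 0.0, -1.0]]
wrist_force: [0.3, -0.2, 0.6]
gripper_width: 0.004
gripper_force: 0.0
```

```bash
python3 - <<'E'
from go import *
to('gate',0)
c=r.get_calibration("wrist");p,d=r.capture("wrist");to('gate',0)
np.savez("pics/g.npz",p=p,d=d,m=c["mtx"],e=c["extrinsics"]);cv2.imwrite("pics/g.png",p[:,:,::-1])
E
```

```text
12.55 turn units [0.    0.006 0.006] shift units [0.    0.333 1.388] F [ 0.3  -0.25  0.64] Fz tool -0.64
12.6 turn units [0.003 0.011 0.016] shift units [0.032 0.265 1.366] F [ 0.56  3.06 -0.8 ] Fz tool 0.8
```

View pics/g.png

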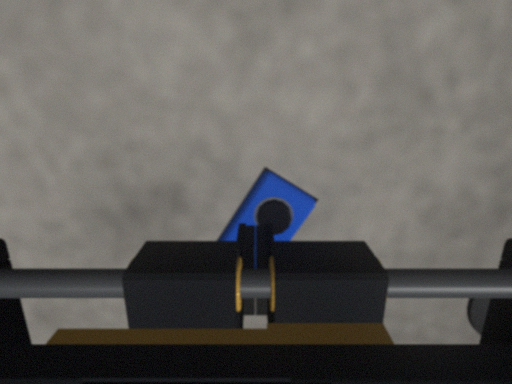

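The wrist view shows the large button at about (274,216), with the fingertips about 8 mm short of it in y. That agrees with the numbers.

{"fn": "jog_arm", "kwargs": {
  "plan": ".02 .2 .1 0 0 0 1;0 0 .4 0 0 0 1;0 0 .4 0 0 0 1;0 0 .2 0 0 0 1;0 0 .06 0 0 0 1;0 0 .04 0 0 0 1;0 0 .04 0 0 0 1;0 0 0 0 0 0 1;0 0 0 0 0 0 1;0 0 0 0 0 0 1"
}}

```text
time_s: 13.6
tcp_pos: [0.4033, 0.303, 0.0275]
ee_rot: [[-0.973, -0.231, 0.001], [-0.231, 0.973, 0.001], [-0.001, 0.0, -1.0]]
wrist_force: [-0.2, -0.7, -0.0]
gripper_width: 0.001
gripper_force: 0.0
```

```bash
python3 - <<'E'
from go import *
f=np.load("pics/g.npz");print(ray([274,216],f['m'],f['e'],.023))
to('gate',0)
E
```

```text
[[0.40077141 0.31137233 0.023     ]]
13.6 turn units [ 0.003  0.011 -0.   ] shift units [-0.011  0.189  0.18 ] F [-0.17 -0.66 -0.01] Fz tool 0.01
```

{"fn": "jog_arm", "kwargs": {
  "plan": "-.01 .21 0 0 0 0 1;0 0 0 0 0 0 1;0 0 .08 0 0 0 1;0 0 .04 0 0 0 1;0 0 .04 0 0 0 1;0 0 .04 0 0 0 1;0 0 .04 0 0 0 1;0 0 0 0 0 0 1;0 0 0 0 0 0 1;0 0 0 0 0 0 1"
}}

```text
time_s: 14.6
tcp_pos: [0.4022, 0.3079, 0.0214]
ee_rot: [[-0.973, -0.231, 0.001], [-0.231, 0.973, 0.0], [-0.001, -0.0, -1.0]]
wrist_force: [-1.7, -0.3, 4.8]
gripper_width: 0.002
gripper_force: 1.9
```

```bash
python3 - <<'E'
from go import *
to('gate',0)
for i in range(3): r.capture("wrist");to('gate',0)
E
```

```text
14.6 turn units [-0.     0.006 -0.001] shift units [-0.01  -0.013 -0.065] F [-1.65 -0.35  4.81] Fz tool -4.81
14.65 turn units [-0.     0.007 -0.001] shift units [-0.01  -0.013 -0.066] F [-1.63 -0.27  3.98] Fz tool -3.98
14.7 turn units [-0.001  0.006 -0.001] shift units [-0.011 -0.012 -0.067] F [-1.19 -0.31  3.88] Fz tool -3.88
14.75 turn units [-0.     0.006 -0.001] shift units [-0.01  -0.014 -0.068] F [-2.17 -1.05  3.58] Fz tool -3.58
```

{"fn": "jog_arm", "kwargs": {
  "plan": "0 0 .025 0 0 0 1;0 0 .02 0 0 0 1;0 0 0 0 0 0 1;0 0 0 0 0 0 1;0 0 0 0 0 0 1;0 0 0 0 0 0 1;0 0 0 0 0 0 1;0 0 0 0 0 0 1;0 0 0 0 0 0 1;0 0 0 0 0 0 1"
}}

```text
time_s: 15.75
tcp_pos: [0.4022, 0.3079, 0.0202]
ee_rot: [[-0.973, -0.231, 0.001], [-0.231, 0.973, 0.0], [-0.001, -0.0, -1.0]]
wrist_force: [-2.1, -1.2, 5.9]
gripper_width: 0.004
gripper_force: 2.6
```

```bash
python3 - <<'E'
from go import *
to('gate',0)
for i in range(4): r.capture("wrist");to('gate',0)
E
```

```text
15.75 turn units [-0.001  0.006 -0.001] shift units [-0.01  -0.012 -0.112] F [-2.06 -1.25  5.91] Fz tool -5.91
15.8 turn units [-0.001  0.006 -0.001] shift units [-0.009 -0.013 -0.112] F [-2.78 -1.53  5.71] Fz tool -5.71
15.85 turn units [-0.001  0.006 -0.001] shift units [-0.009 -0.013 -0.112] F [-1.93 -0.93  5.51] Fz tool -5.51
15.9 turn units [-0.001  0.006 -0.001] shift units [-0.01  -0.013 -0.112] F [-2.42 -0.31  3.82] Fz tool -3.82
15.95 turn units [-0.001  0.006 -0.001] shift units [-0.01  -0.012 -0.112] F [-2.38 -0.83  6.3 ] Fz tool -6.3
```

The gate button has registered at about 5.4 N. I'll retract and go back to the talk bar.

{"fn": "jog_arm", "kwargs": {
  "plan": "0 0 -.1 0 0 0 1;0 0 -.4 0 0 0 1;0 0 -.8 0 0 0 1;0 0 -1 0 0 0 1;0 0 -.6 0 0 0 1;0 -1 0 0 0 0 1;0 -1 0 0 0 0 1;0 -1 0 0 0 0 1;0 -1 0 0 0 0 1;0 -1 0 0 0 0 1"
}}

```text
time_s: 16.95
tcp_pos: [0.4316, 0.1857, 0.0931]
ee_rot: [[-0.973, -0.231, 0.002], [-0.231, 0.973, 0.001], [-0.002, 0.001, -1.0]]
wrist_force: [0.6, -0.6, -0.0]
gripper_width: 0.01
gripper_force: 0.0
```

{"fn": "jog_arm", "kwargs": {
  "plan": "0 -1 0 0 0 0 1;0 -1 0 0 0 0 1;0 -1 0 0 0 0 1;0 -1 0 0 0 0 1;0 -1 0 0 0 0 1;0 -1 0 0 0 0 1;0 -1 0 0 0 0 1;0 0 0 0 -.75 0 1;0 0 0 0 -.75 0 1;0 0 0 0 0 0 1"
}}

```text
time_s: 17.95
tcp_pos: [0.4673, 0.0142, 0.0916]
ee_rot: [[-0.953, -0.229, 0.2], [-0.225, 0.973, 0.047], [-0.205, -0.0, -0.979]]
wrist_force: [-0.8, 0.0, 0.8]
gripper_width: 0.007
gripper_force: 0.0
```

```bash
python3 -c "
from go import *
to('talk',.015)"
```

```text
17.95 turn units [-0.003 -0.019 -0.01 ] shift units [ 0.771 -0.97   1.531] F [-0.8   0.01  0.82] Fz tool -0.96
```

{"fn": "jog_arm", "kwargs": {
  "plan": ".3 -.4 0 0 0 0 1;.3 -.4 .2 0 0 0 1;.12 -.15 .4 0 0 0 1;0 0 .4 0 0 0 1;0 0 .3 0 0 0 1;0 0 .2 0 0 0 1;0 0 0 0 0 0 1;0 0 0 0 0 0 1;0 0 0 0 0 0 1;0 0 0 0 0 0 1"
}}

```text
time_s: 18.95
tcp_pos: [0.4676, -0.0091, 0.0526]
ee_rot: [[-0.951, -0.231, 0.204], [-0.226, 0.973, 0.049], [-0.21, 0.0, -0.978]]
wrist_force: [0.0, 0.4, 0.2]
gripper_width: 0.005
gripper_force: 0.0
```

```bash
python3 -c "
from go import *
to('talk',0)"
```

```text
18.95 turn units [ 0.001  0.013 -0.   ] shift units [ 0.249 -0.06   0.645] F [0.04 0.44 0.22] Fz tool -0.19
```

{"fn": "jog_arm", "kwargs": {
  "plan": ".25 -.06 .1 0 0 0 1;0 0 .25 0 0 0 1;0 0 .15 0 0 0 1;0 0 .05 0 0 0 1;0 0 .03 0 0 0 1;0 0 0 0 0 0 1;0 0 0 0 0 0 1;0 0 0 0 0 0 1;0 0 0 0 0 0 1;0 0 0 0 0 0 1"
}}

```text
time_s: 19.95
tcp_pos: [0.4648, -0.0114, 0.0368]
ee_rot: [[-0.951, -0.231, 0.204], [-0.226, 0.973, 0.048], [-0.209, 0.0, -0.978]]
wrist_force: [0.1, -1.2, 0.7]
gripper_width: 0.007
gripper_force: 0.0
```

```bash
python3 -c "
from go import *
to('talk',0)"
```

```text
19.95 turn units [ 0.     0.009 -0.001] shift units [-0.009  0.002  0.056] F [ 0.1  -1.2   0.71] Fz tool -0.73
```

{"fn": "jog_arm", "kwargs": {
  "plan": "-.01 0 .04 0 0 0 1;0 0 .04 0 0 0 1;0 0 .04 0 0 0 1;0 0 .03 0 0 0 1;0 0 .02 0 0 0 1;0 0 .02 0 0 0 1;0 0 0 0 0 0 1;0 0 0 0 0 0 1;0 0 0 0 0 0 1;0 0 0 0 0 0 1"
}}

```text
time_s: 20.95
tcp_pos: [0.466, -0.0111, 0.0322]
ee_rot: [[-0.951, -0.231, 0.203], [-0.226, 0.973, 0.048], [-0.209, 0.0, -0.978]]
wrist_force: [-2.0, 0.9, 4.2]
gripper_width: 0.004
gripper_force: 2.6
```

```bash
python3 - <<'E'
from go import *
to('talk',0)
for i in range(3): r.capture("wrist");to('talk',0)
E
```

```text
20.95 turn units [ 0.     0.009 -0.001] shift units [ 0.     0.003 -0.135] F [-2.02  0.87  4.18] Fz tool -4.45
21.0 turn units [ 0.     0.009 -0.   ] shift units [ 0.002  0.002 -0.135] F [-1.85  0.51  4.71] Fz tool -4.96
21.05 turn units [ 0.     0.009 -0.   ] shift units [ 0.001  0.002 -0.136] F [-2.17  0.74  5.51] Fz tool -5.79
21.1 turn units [ 0.     0.009 -0.001] shift units [ 0.001  0.002 -0.135] F [-1.8  -0.13  4.74] Fz tool -5.01
```

Same depth and about 5 N again. I'll retract and check the scene.

{"fn": "jog_arm", "kwargs": {
  "plan": "0 0 -.1 0 0 0 1;0 0 -.4 0 0 0 1;0 0 -.8 0 0 0 1;0 0 -1 0 0 0 1;0 0 -1 0 0 0 1;0 0 -1 0 0 0 1;0 0 -.6 0 0 0 1;0 0 0 0 0 0 1;0 0 0 0 0 0 1;0 0 0 0 0 0 1"
}}

```text
time_s: 22.1
tcp_pos: [0.4404, -0.0172, 0.1507]
ee_rot: [[-0.952, -0.231, 0.201], [-0.226, 0.973, 0.048], [-0.207, 0.0, -0.978]]
wrist_force: [0.0, 0.2, 0.7]
gripper_width: 0.007
gripper_force: 0.0
```

```bash
python3 - <<'E'
from go import *
s=r.sense();print(s['tcp_pos'],s['wrist_force'])
a=np.load("pics/scene.npz")['p'];p,_=r.capture("scene")
h=lambda q:cv2.inRange(cv2.cvtColor(q,cv2.COLOR_RGB2HSV),(105,150,60),(130,255,255))[145:175,290:320]
print([np.argwhere(h(q)).mean(0).round(2) for q in(a,p)])
print(r.finish_job())
E
```

```text
[ 0.44039187 -0.01720329  0.15068078] [0.01394991 0.16379232 0.70842789]
[array([15.59, 14.31]), array([15.55, 14.35])]
the job is handed in; nothing more can be done
None
```

I pressed the camera key, talk bar, gate button and talk bar in that order at about 5 N each, past the roughly 4 N at which they register; the remote did not move, and I handed the job in at about 22 s.

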